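# Release a locked centrifuge lid with the release rod

### The job

The small centrifuge has lost power and its lid is locked. Take the red-handled release rod out of the white foam block, push it down through the yellow-framed slot to press the hidden release tab until the lid pops open, then pull it out and put it back upright in an empty hole of the foam block, leaving the sample tubes standing in their holes.

Things in the scene. Friction and masses are not known exactly. Their poses are not given: they have to be found in the camera images.
- centrifuge: White bench centrifuge, 190 (x) x 170 (y) x 124 mm high with its lid, fixed to the desk. Origin: centre of its underside; x points from its front panel to its rear, z up. The front 61 mm (x = -95 to -34 mm) is a grey ledge 85 mm high with the slot in it; behind the ledge is the clear blue-rimmed lid (top 124 mm high when closed), hinged at the rear, so that its front edge rises, away from the ledge, about 60 mm.
- slot (a point): Centre of the yellow-framed slot, in the upper face of the ledge (85 mm above the desk); axes as the centrifuge. The slot is 20 mm wide along x and 36 mm long along y, with an empty chamber under the 6 mm thick ledge plate. The release tab, black and hidden in the dark chamber, lies 35 mm below this point at rest and is wider than the slot on all sides, so a rod straight down anywhere in the slot meets it.
- release_tab (a joint): Spring-loaded hidden rocker tab: 0 at rest, 0.35 rad at its stop. With the rod in the middle of the slot the lid is let go after about 3 mm of pressing (0.15 rad, 3 to 4 N) and the stop comes after about 7.5 mm (5 N); across the slot's width these vary from 2.5 to 4 mm and from 6 to 9 mm (4 to 7 N). Pressing 5 to 6 mm is enough. It springs back when released.
- lid (a joint): Lid angle: about 0 (latched), 0.55 rad popped fully open. Springs lift it in about a second once the latch is released and hold it open; it does not need to be touched.
- release_rod: Release rod, 170 mm long, 80 g, standing upright in a hole of the foam block. Origin: centre of its lower end; z runs up along the rod. A round steel shaft 11 mm in diameter from 0 to 100 mm, then a red handle, square 24 x 24 mm with faces across its x and y axes, from 100 to 170 mm. Grip the handle across two opposite faces, about 140 mm up.
- foam_block: White foam tube block, 94 (x) x 114 (y) x 44 mm high, held fast to the desk. Origin: centre of its underside, z up. It has 12 holes 18 mm wide, open from the top (44 mm) down to a floor at 12 mm: at x = -28, 0, 28 mm and y = -39, -13, 13, 39 mm. The rod and the two tubes stand in three of them (they may change places); any empty hole will do for the return.
- capped_tube: Sample tube with a blue cap, 18 mm in diameter and 90 mm long, standing loose in a hole of the foam block (top about 102 mm above the desk). Origin: centre of its lower end.
- open_tube: White sample tube, 18 mm in diameter and 90 mm long, standing loose in a hole of the foam block (top about 102 mm above the desk). Origin: centre of its lower end.
Not all that is in view belongs to the job. Of the things like the release_rod, leave any that is green; of the rest the smaller one is meant.

How it is judged (in metres and radians):
On the way:
1. the release tab is pressed past 0.1 rad with the rod's lower end more than 34 mm down the slot (value of joint release_tab above 0.1 rad and z of release_rod in the frame of slot below -0.034 m and x of release_rod in the frame of slot between -0.02 and 0.02 m and y of release_rod in the frame of slot between -0.03 and 0.03 m), for 0.04 s.
At the end, for the whole second after the job is handed in: The lid is open by more than 0.4 rad, the release tab has sprung back below 0.1 rad, and the rod stands at rest, shaft down, in a hole of the foam block: its lower end at least 14 mm below the block's top and its lean under 0.35 rad. Both tubes stand within 0.3 rad of upright (value of joint lid above 0.4 rad and value of joint release_tab below 0.1 rad and z of release_rod in the frame of foam_block below 0.03 m and x of release_rod in the frame of foam_block between -0.045 and 0.045 m and y of release_rod in the frame of foam_block between -0.055 and 0.055 m and angle between release_rod's own z axis and vertical below 0.35 rad and linear speed of release_rod below 0.03 m/s and angle between each of capped_tube, open_tube's own z axis and vertical below 0.3 rad); the robot touches nothing.
It fails at once if a sample tube is pulled out of its hole or displaced by more than 25 mm (distance of any of capped_tube, open_tube from where it was at the start of the episode above 0.025 m).
It also fails if it takes over 58 s, if anything falls off the work surface, if the arm or the gripper's body presses on something with over 40 N, if the wrist force passes 120 N, or if a joint passes its speed limit or range.

### The arm

A 6-joint arm with a two-finger parallel gripper is mounted at the origin on a cart in front of the work surface, level with it; the furniture and walls round the work are solid. World frame = base frame: x ahead of the robot, y to its left, z up, the work surface at z = 0. Lengths are in m, angles in degrees, forces in N, time in s.
With the tool pointing down it reaches from about 0.4 to 0.825 m from the base axis. Payload 7 kg.
Tool frame: the origin (TCP) lies at the very end of the fingers, on their centre line; the grasp point (between the pads) lies 19 mm behind it; x points along the fingers, z is the direction in which the jaws open and shut, and the axes are right-handed (so a half turn about x gives the same grasp; the last joint's range is limited). The gripper opens to 88 mm and grips with 3 to 60 N. Pads are 19 mm wide; open, the fingers measure 130 mm over their backs; the gripper's body (78 mm by 193 mm) begins 47 mm behind the grasp point.
Start: joints at [83.658, 20.546, 0.682, 0, -70.136, -16.507], TCP at [0.262, 0.622, 0.227] pointing down, gripper open.
Joint ranges: [-176.03, 176.03], [-82.01, 121.73], [-58.28, 71.71], [-173.87, 95.51], [-174.79, -0.11], [-173.66, 173.66]. Speed limits (degrees/s): [136.94, 136.94, 172.46, 180, 180, 180].

### API

Orientations are given as [roll, pitch, yaw] about the fixed x, y, z axes, in that order (R = Rz(yaw) Ry(pitch) Rx(roll)).
In Python, from plant import sensors, cams, workorder gives the robot as it stands. The module is installed in compiled form; this text tells all that it offers.
- The arm moves only by the shell command python3 -m handwheel 'ROWS' [OPENING] [FORCE]. ROWS is JSON, one flat list of numbers, 4 for each row, row after row: the shift along the tool's x, y, z in cm, then the turn about the tool's x in degrees. A call has exactly 10 rows; each row is the pose to reach, as a shift and turn from the pose commanded when the call began, along the tool's axes at that moment; what a row does not reach only later rows make up. A row lasts 1/8 s, in which the tool goes at most 62.5 mm and 10.7 degrees, less where a joint would pass 70% of its speed; a pose out of reach is approached as far as the arm can. A call with a gripper value outside its range is refused whole. OPENING is the finger opening in cm, from 0 to 8.76, set as the call begins (- or left out, the last holds). The fingers move at their own pace and stop on an object; FORCE is the grip in N (left out, the last holds). Time passes only in rows, so rows that repeat a pose let the fingers close, or fill a call up. It gives the time, the measured TCP pose, the force and the opening at its end, in the units of the state.
- sensors.get_state(): the state, without advancing time (a new reading comes with each control period).
- cams.capture(name): name is "scene" or "top"; returns a dict with "image" (420x560x3 uint8, red, green, blue), "fov_y" (degrees; the focal length in pixels is half the picture's height over the tangent of half this angle, whatever the lens; pixels are square), "cx", "cy" (the principal point, pixels), "xyz" and "rotation" of the camera in the world. Camera axes: x right, y down, z forward; pixel columns grow to the right and rows downward; lengths in m; the calibration is good to about 2 mm. A picture is of the moment at which its call begins. There is no depth.
- workorder.close_job(): hands the job in, once; it reports no verdict.
The state is a dict: "time_s": time; "joints": joint angles; "qd": joint speeds; "joint_torque": joint torques, N m; "tcp_pos": TCP position; "eef_rot": TCP orientation; "contact_force": force on the tool from outside, world axes, zero at the start; "moment": the same for the moment, N m; "gripper_width": finger opening in m.
Only numpy, scipy, OpenCV 4.12 (cv2) and the standard library are available. Lean on these libraries where they do the work, as an engineer would, in place of code of your own. Each camera call takes 0.05 s, during which the arm holds its last target.

## Working session

There is one attempt and no reset: what is moved stays moved. The work goes in short steps, Python scripts to look and compute and a shell command to move; the robot and the scene stay as the last step left them, time stands still between calls to the robot, and variables do not carry over. Pictures are saved under pics/ and viewed, and the job is handed in when it is done.

```bash
mkdir -p pics; python3 - <<'E'
from plant import sensors,cams
import cv2
print(sensors.get_state())
for n in("scene","top"):
    c=cams.capture(n); cv2.imwrite(f"pics/{n}0.png",c["image"][:,:,::-1]); print({k:v for k,v in c.items() if k!="image"})
E
```

```text
{'time_s': 0.0, 'joints': array([ 8.36581036e+01,  2.05920610e+01,  6.33671132e-01, -2.01134163e-02,
       -7.01373237e+01, -1.65056158e+01]), 'qd': array([ 0.04508458, -0.02579518, -0.0182896 ,  0.0143448 , -0.01163351,
        0.01393418]), 'joint_torque': array([ 7.34117912e-04, -5.82710373e+01,  2.93064415e+01,  6.99800581e+00,
        6.95346709e-03, -1.59070282e-04]), 'tcp_pos': array([0.26193651, 0.62156183, 0.22561488]), 'eef_rot': array([   5.33246033,   89.90243605, -107.52190151]), 'contact_force': array([-0.06557468, -0.49849809,  0.05536492]), 'moment': array([-0.0251099 , -0.01220848, -0.01193999]), 'gripper_width': 0.08770065103078893}
{'fov_y': 54.11133775901772, 'cx': 283.8602008529168, 'cy': 210.10278576484893, 'xyz': array([-0.04157519, -0.26289771,  0.63054963]), 'rotation': array([-125.92513184,   -0.15271277,  -58.47216817])}
{'fov_y': 45.84582383669254, 'cx': 279.274971367055, 'cy': 215.91515847890471, 'xyz': array([0.49379638, 0.1221967 , 1.08441706]), 'rotation': array([-175.24388053,    0.65236773,  -89.2737417 ])}
```

View pics/scene0.png

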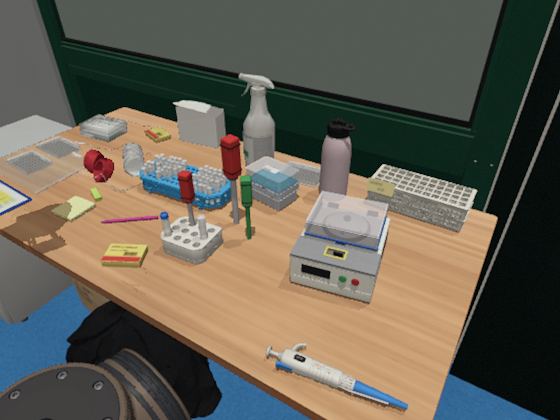

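View pics/top0.png

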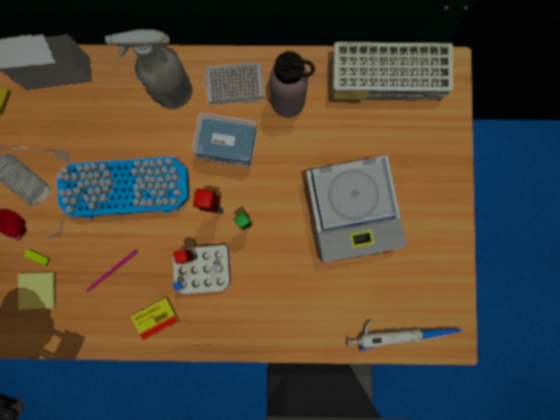

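The rod stands in the foam block (scene ~(187,190), top ~(182,256)). The larger red one at (205,200) and the green one at (243,219) are decoys. Next I'll zoom in.

```bash
cat > h.py <<'E'
import numpy as np,cv2
from scipy.spatial.transform import Rotation as R
from plant import cams,sensors
def cap(n):
    c=cams.capture(n); c["bgr"]=c["image"][:,:,::-1].copy(); c["f"]=210/np.tan(np.radians(c["fov_y"]/2)); c["R"]=R.from_euler("xyz",c["rotation"],degrees=True).as_matrix(); return c
def ray(c,u,v):
    return c["R"]@np.array([(u-c["cx"])/c["f"],(v-c["cy"])/c["f"],1])
def onz(c,u,v,z):
    d=ray(c,u,v); return c["xyz"]+d*(z-c["xyz"][2])/d[2]
def proj(c,p):
    q=c["R"].T@(np.array(p)-c["xyz"]); return np.array([c["cx"]+c["f"]*q[0]/q[2],c["cy"]+c["f"]*q[1]/q[2]])
def tri(c1,p1,c2,p2):
    a=ray(c1,*p1);b=ray(c2,*p2);a/=np.linalg.norm(a);b/=np.linalg.norm(b)
    s=np.linalg.lstsq(np.c_[a,-b],c2["xyz"]-c1["xyz"],rcond=None)[0]
    A=c1["xyz"]+s[0]*a;B=c2["xyz"]+s[1]*b
    return (A+B)/2,np.linalg.norm(A-B)
def crop(c,x0,y0,x1,y1,k,name):
    cv2.imwrite("pics/"+name,cv2.resize(c["bgr"][y0:y1,x0:x1],None,fx=k,fy=k,interpolation=cv2.INTER_CUBIC))
E
python3 - <<'E'
from h import *
t=cap("top");s=cap("scene")
crop(t,160,180,260,310,4.5,"t1.png");crop(t,295,150,415,270,5,"t2.png")
crop(s,140,120,270,270,4,"s1.png");crop(s,280,180,400,300,5,"s2.png")
E
```

```text
(no output)
```

View pics/t1.png

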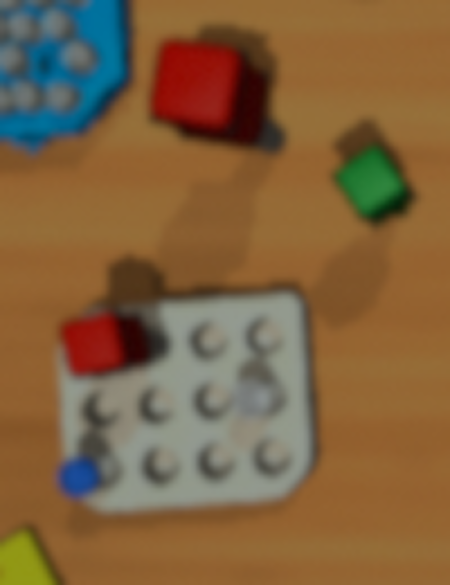

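View pics/t2.png

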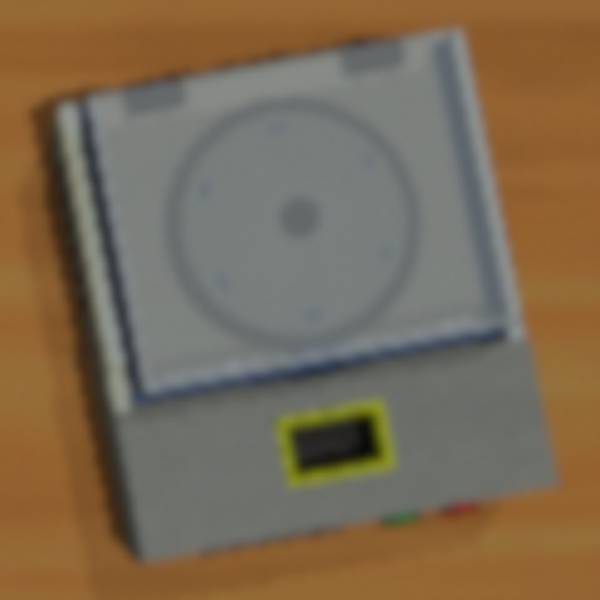

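View pics/s1.png

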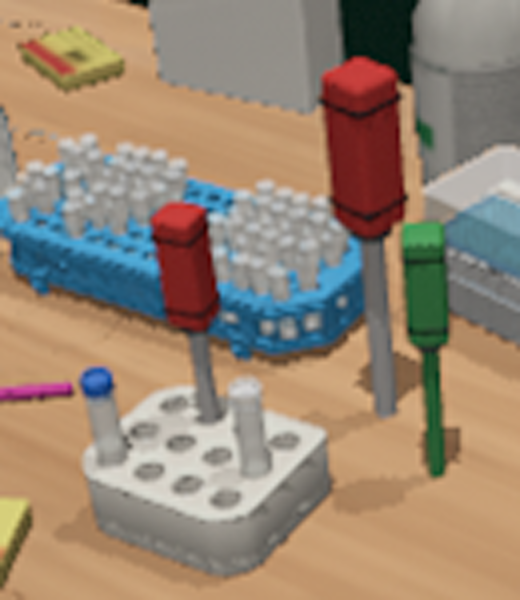

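View pics/s2.png

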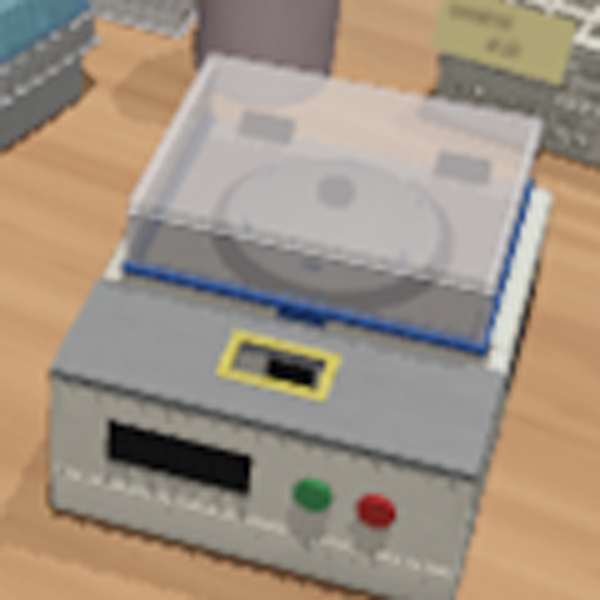

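```bash
python3 - <<'E'
from h import *
t=cap("top");s=cap("scene")
for c,n,(x0,y0,x1,y1) in((t,"top",(160,240,240,300)),(s,"scene",(170,150,200,210))):
    hsv=cv2.cvtColor(c["bgr"],cv2.COLOR_BGR2HSV)
    m=((hsv[...,0]<8)|(hsv[...,0]>172))&(hsv[...,1]>150)&(hsv[...,2]>40)
    mm=np.zeros_like(m);mm[y0:y1,x0:x1]=m[y0:y1,x0:x1]
    ys,xs=np.nonzero(mm);print(n,xs.min(),xs.max(),ys.min(),ys.max(),len(xs))
    for y in range(ys.min(),ys.max()+1,1 if n=="top" else 3): 
        k=xs[ys==y]; print(y,k.min(),k.max(),c["bgr"][y,k.min():k.max()+1,2])
# yellow frame
for c,n in((t,"top"),(s,"scene")):
    hsv=cv2.cvtColor(c["bgr"],cv2.COLOR_BGR2HSV)
    m=((hsv[...,0]>22)&(hsv[...,0]<35)&(hsv[...,1]>150)&(hsv[...,2]>90)).astype(np.uint8)
    x0,y0,x1,y1=(340,220,390,255) if n=="top" else (315,240,355,265)
    mm=np.zeros_like(m);mm[y0:y1,x0:x1]=m[y0:y1,x0:x1]
    cs,_=cv2.findContours(mm,cv2.RETR_EXTERNAL,2)
    k=max(cs,key=cv2.contourArea);r=cv2.minAreaRect(k);print(n,r)
    M=cv2.moments(cv2.convexHull(k));u,v=M['m10']/M['m00'],M['m01']/M['m00'];print(u,v,onz(c,u,v,.085))
    print(np.round([onz(c,*q,.085) for q in cv2.boxPoints(r)],4))
# block holes (top crop px)
P=lambda a,b:(160+a/4.5-.4,180+b/4.5-.4)
for a,b in((210,341),(265,337),(100,410),(157,404),(214,400),(161,465),(217,461),(272,457)):
    print(a,b,onz(t,*P(a,b),.044))
E
```

```text
top 174 192 249 262 206
249 182 185 [108 105  92  72]
250 178 186 [120 119 120 124 127 124 111  84  60]
251 176 190 [125 127 131 133 137 139 141 137 124  97  65  45  45  47  48]
252 174 190 [130 135 137 139 143 145 146 147 147 144 132 106  71  47  45  46  47]
253 174 191 [134 142 146 148 148 149 149 150 149 146 137 113  78  49  45  46  46  45]
254 174 191 [134 145 149 149 149 150 150 150 150 148 139 119  87  56  45  44  45  43]
255 174 192 [134 144 150 150 150 150 150 150 150 149 142 125  95  62  44  43  44  41
  41]
256 174 191 [135 143 149 150 150 150 150 150 150 149 144 131 104  68  45  44  45  42]
257 174 192 [134 141 147 150 150 149 150 150 150 149 146 135 111  75  49  44  45  44
  41]
258 175 192 [138 146 149 150 150 150 150 150 150 147 138 115  80  51  44  45  45  42]
259 175 191 [136 145 149 150 150 149 149 149 148 146 137 116  82  52  44  46  48]
260 175 189 [135 145 149 149 149 148 146 144 142 137 128 108  77  54  51]
261 176 186 [141 144 144 142 137 134 130 123 115 106  90]
262 176 183 [132 132 130 125 117 109 104  99]
scene 178 194 171 202 380
171 182 188 [194 198 201 203
[... 335 characters left out ...]
180 193 [109 123 121 121 121 121 121 121 117 103  95  95  93  95]
192 181 193 [117 121 121 121 121 120 121 121 110  98  94  94  94]
195 182 193 [124 120 120 120 121 120 120 117 104  96  87  64]
198 182 193 [77 84 83 66 72 80 78 65 55 64 86 87]
201 183 191 [103 105 103 107 109 116 112 103  86]
top ((361.5400390625, 238.22000122070312), (12.790310859680176, 20.661272048950195), 79.69515228271484)
361.52871287128715 238.26006600660065 [ 0.53371333 -0.03113427  0.085     ]
[[ 0.5424 -0.0085  0.085 ]
 [ 0.5504 -0.0493  0.085 ]
 [ 0.5252 -0.0538  0.085 ]
 [ 0.5172 -0.0131  0.085 ]]Traceback (most recent call last):
  File "<stdin>", line 17, in <module>
ValueError: max() iterable argument is empty
```

```bash
python3 - <<'E'
from h import *
t=cap("top");s=cap("scene")
hsv=cv2.cvtColor(s["bgr"],cv2.COLOR_BGR2HSV); print(hsv[250:254,325:350:6].tolist())
c=s
m=((hsv[...,0]>20)&(hsv[...,0]<35)&(hsv[...,1]>120)).astype(np.uint8)
mm=np.zeros_like(m);mm[240:265,315:355]=m[240:265,315:355]
k=max(cv2.findContours(mm,cv2.RETR_EXTERNAL,2)[0],key=cv2.contourArea)
M=cv2.moments(cv2.convexHull(k));u,v=M['m10']/M['m00'],M['m01']/M['m00'];print("slot scene",u,v,onz(c,u,v,.085)); print("slot tri",tri(t,(361.5,238.25),s,(u,v)))
print("handle top tri",tri(t,(180.2,255.8),s,(184.2,174.2)))
P=lambda a,b:(160+a/4.5-.4,180+b/4.5-.4)
for a,b in((210,341),(265,337),(100,410),(157,404),(214,400),(161,465),(217,461),(272,457)):
    print(a,b,onz(t,*P(a,b),.044))
Q=lambda a,b:(140+a/4-.4,120+b/4-.4)
for a,b in((180,405),(144,431),(182,441),(218,456),(286,440),(150,471),(187,484),(226,498)):
    print("s",a,b,onz(s,*Q(a,b),.044))
print("capped", tri(t,P(79,476),s,Q(97,378)),"open",tri(t,P(258,396),s,Q(245,386)))
print("big red top",tri(t,P(195,82),s,Q(362,78)),"green",tri(t,P(373,183),s,Q(425,232)))
# handle top-face edge directions
for a,b in(((175,252.5),(182,249.5)),((183.5,249.5),(187,259.5)),((174,253),(176,262.5))):
    d=onz(t,*b,.182)-onz(t,*a,.182);print("edge",np.degrees(np.arctan2(d[1],d[0])),np.linalg.norm(d))
# table edges
E
```

```text
[[[27, 121, 208], [30, 5, 98], [24, 93, 126], [27, 127, 206], [100, 5, 153]], [[27, 130, 218], [23, 27, 124], [108, 14, 88], [26, 128, 175], [110, 5, 153]], [[27, 131, 214], [24, 27, 130], [90, 4, 68], [114, 34, 75], [110, 5, 153]], [[27, 132, 201], [22, 22, 128], [120, 23, 11], [105, 6, 90], [105, 3, 152]]]
slot scene 335.4896421845574 252.63935969868172 [ 0.53241655 -0.03240048  0.085     ]
slot tri (array([ 0.53391815, -0.03153684,  0.08342072]), np.float64(0.0004938983557241285))
handle top tri (array([0.49374295, 0.31398312, 0.17571503]), np.float64(0.0007094846858024224))
210 341 [0.49557496 0.28683689 0.044     ]
265 337 [0.49775174 0.26127272 0.044     ]
100 410 [0.46302048 0.33716791 0.044     ]
157 404 [0.46613183 0.31074318 0.044     ]
214 400 [0.46832001 0.28429918 0.044     ]
161 465 [0.43807905 0.30813362 0.044     ]
217 461 [0.44026009 0.28221363 0.044     ]
272 457 [0.44243441 0.2567641  0.044     ]
s 180 405 [0.49027448 0.33453235 0.044     ]
s 144 431 [0.46101716 0.33517423 0.044     ]
s 182 441 [0.46558941 0.31032733 0.044     ]
s 218 456 [0.46610736 0.2838191  0.044     ]
s 286 440 [0.49741242 0.26057212 0.044     ]
s 150 471 [0.43622593 0.30709621 0.044     ]
s 187 484 [0.4386309 0.28193   0.044    ]
s 226 498 [0.44092652 0.25576554 0.044     ]
capped (array([0.43567844, 0.33443202, 0.09805375]), np.float64(8.161152625602346e-05)) open (array([0.47069982, 0.2573724 , 0.10064818]), np.float64(0.0030849310266992105))
big red top (array([0.59532927, 0.26534342, 0.22847598]), np.float64(0.0014699814345763532)) green (array([0.56110296, 0.20143734, 0.16845085]), np.float64(0.0003765075159815608))
edge -66.03145618556142 0.01377676169865806
edge -159.09261329055465 0.019288629894253256
edge -166.36210572880023 0.017629950586448367
```

```bash
cat >> h.py <<'E'
def plan(target,jaw):
    s=sensors.get_state();Rm=R.from_euler("xyz",s["eef_rot"],degrees=True).as_matrix()
    d=Rm.T@(np.array(target)-s["tcp_pos"])*100
    # turn about tool x so that tool z (mod 180) is along yaw jaw
    j=np.array([np.cos(np.radians(jaw)),np.sin(np.radians(jaw)),0]);l=Rm.T@j
    a=np.degrees(np.arctan2(-l[1],l[2]));a=(a+90)%180-90
    z=Rm[:,2];print("t",s["time_s"],"tcp",np.round(s["tcp_pos"],4),"x",np.round(Rm[:,0],3),"jaw yaw",np.degrees(np.arctan2(z[1],z[0])),"j6",s["joints"][5],"F",np.round(s["contact_force"],1),"w",s["gripper_width"])
    print("shift cm",np.round(d,2),"turn",round(a,1)); return Rm
E
python3 -c "
from h import *
plan([.494,.313,.226],107)"
```

```text
t 0.4 tcp [0.2621 0.622  0.2264] x [-0. -0. -1.] jaw yaw -112.85009752356791 j6 -16.506958564172617 F [-0.2 -0.6  0.4] w 0.08734451573451109
shift cm [ 0.05 33.37 19.47] turn -39.9
```

```bash
python3 -m handwheel '[0,2,1.2,-2, 0,6,3.5,-7, 0,11,6.4,-13, 0,16,9.3,-19, 0,21,12.3,-25, 0,26,15.2,-31, 0,30,17.5,-36, 0,32.5,19,-39, 0,33.4,19.5,-40, 0,33.4,19.5,-40]' 8.7 20; python3 - <<'E'
from h import *
plan([.494,.313,.139],107)
t=cap("top");s=cap("scene")
crop(t,140,160,280,310,4,"t3.png");crop(s,120,100,280,270,3.5,"s3.png")
E
```

```text
time_s: 1.65
tcp_pos: [0.4944, 0.3124, 0.2266]
eef_rot: [142.9, 90.0, 69.9]
contact_force: [-0.4, -0.2, -0.5]
gripper_width: 0.0872
t 1.65 tcp [0.4944 0.3124 0.2266] x [ 0.  0. -1.] jaw yaw -72.93446268082923 j6 55.629511671349384 F [-0.4 -0.2 -0.5] w 0.08716980310098497
shift cm [ 8.76 -0.02 -0.06] turn 0.1
```

View pics/s3.png

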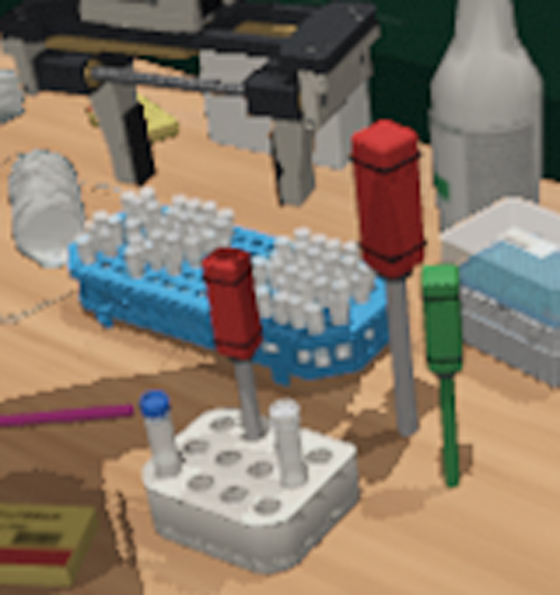

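View pics/t3.png

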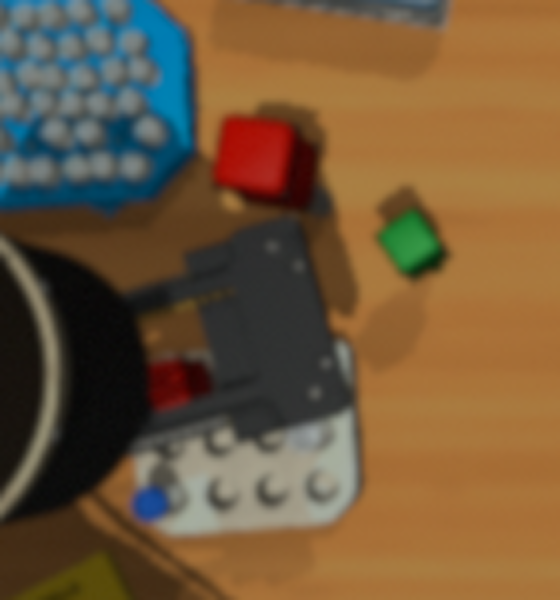

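The scene picture shows the open fingers above and astride the small red handle (230,290 in the crop). The top picture shows the body clear of the big red decoy at (265,155). Descending now.

```bash
python3 -m handwheel '[0.6,0,0,0, 1.6,0,0,0, 2.8,0,0,0, 4,0,0,0, 5.2,0,0,0, 6.4,0,0,0, 7.4,0,0,0, 8.3,0,0,0, 8.7,0,0,0, 8.7,0,0,0]'; python3 - <<'E'
from h import *
plan([.494,.313,.139],107)
t=cap("top");s=cap("scene")
crop(t,140,160,280,310,4,"t4.png");crop(s,120,100,280,270,3.5,"s4.png")
E
```

```text
time_s: 3.0
tcp_pos: [0.4942, 0.3126, 0.1394]
eef_rot: [-45.2, 90.0, -118.0]
contact_force: [-0.0, -1.1, 0.0]
gripper_width: 0.087
t 3.0 tcp [0.4942 0.3126 0.1394] x [-0. -0. -1.] jaw yaw -72.8459097984756 j6 55.68840480590794 F [-0.  -1.1  0. ] w 0.08696252314159558
shift cm [ 0.04 -0.01 -0.04] turn 0.2
```

View pics/s4.png

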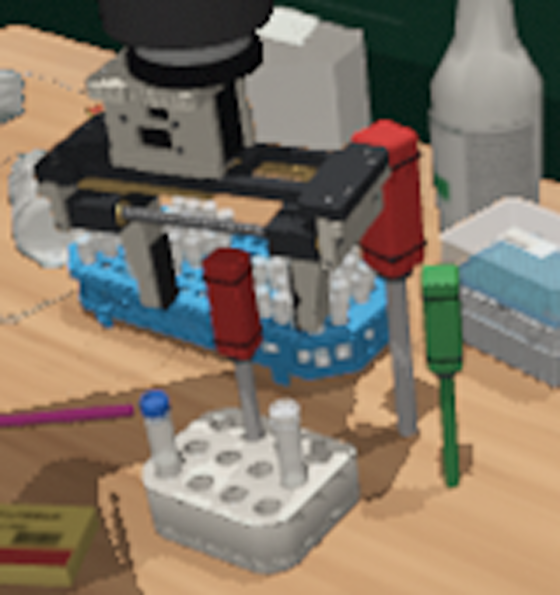

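View pics/t4.png

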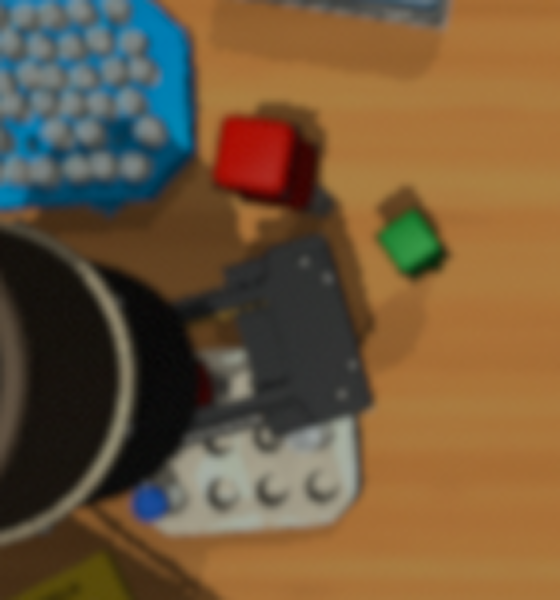

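Fingers straddle the handle (scene crop (155,300), (310,320), handle between at (233,305)). Closing.

```bash
python3 -m handwheel '[0,0,0,0, 0,0,0,0, 0,0,0,0, 0,0,0,0, 0,0,0,0, 0,0,0,0, 0,0,0,0, 0,0,0,0, 0,0,0,0, 0,0,0,0]' 0.5 40
```

```text
time_s: 4.35
tcp_pos: [0.4942, 0.3126, 0.1395]
eef_rot: [-118.9, 90.0, 168.3]
contact_force: [0.4, -0.1, -0.0]
gripper_width: 0.0236
```

```bash
python3 -m handwheel '[-0.5,0,0,0, -1.5,0,0,0, -3,0,0,0, -5,0,0,0, -7.2,0,0,0, -9.5,0,0,0, -11.8,0,0,0, -13.3,0,0,0, -14,0,0,0, -14,0,0,0]'; python3 - <<'E'
from h import *
plan([.5337,-.0318,.279],101)
t=cap("top");s=cap("scene")
cv2.imwrite("pics/t5.png",t["bgr"]);crop(s,100,0,300,270,2.2,"s5.png")
E
```

```text
time_s: 5.6
tcp_pos: [0.4941, 0.3126, 0.2797]
eef_rot: [148.7, 90.0, 75.8]
contact_force: [-0.2, -0.7, -0.7]
gripper_width: 0.024
t 5.6 tcp [0.4941 0.3126 0.2797] x [ 0.  0. -1.] jaw yaw -72.85259488931915 j6 55.68660759916205 F [-0.2 -0.7 -0.7] w 0.0240004702530734
shift cm [ 0.06 -6.37 34.08] turn 6.1
```

View pics/s5.png

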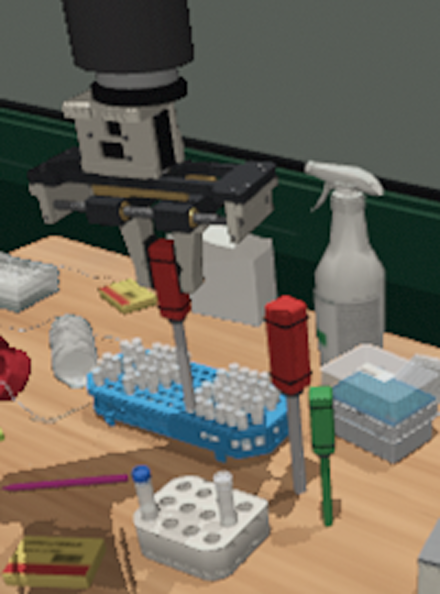

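View pics/t5.png

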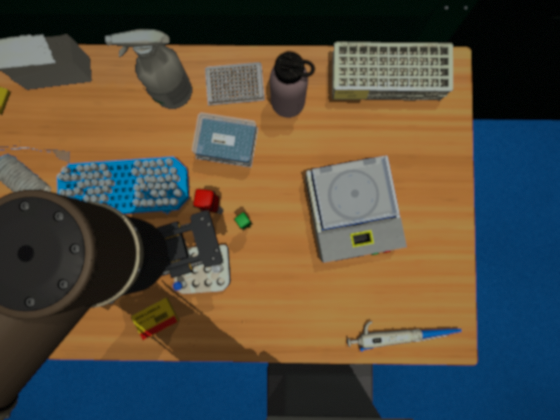

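The rod is out and the block's tubes still stand. Moving over the slot.

```bash
python3 -m handwheel '[0,-0.3,1.5,0.3, 0,-1,5,1, 0,-1.8,9.5,2, 0,-2.6,14,3, 0,-3.5,18.5,4, 0,-4.4,23.5,4.5, 0,-5.3,28.5,5, 0,-6,32,5.5, 0,-6.4,34.1,6, 0,-6.4,34.1,6]'; python3 - <<'E'
from h import *
plan([.5337,-.0318,.25],101)
t=cap("top");s=cap("scene")
crop(t,230,140,430,290,3.5,"t6.png");crop(s,250,0,430,300,2,"s6.png")
E
```

```text
time_s: 6.95
tcp_pos: [0.533, -0.034, 0.279]
eef_rot: [-83.0, 89.9, -162.0]
contact_force: [-0.1, 0.8, -0.8]
gripper_width: 0.0241
t 6.95 tcp [ 0.533 -0.034  0.279] x [-0.001 -0.    -1.   ] jaw yaw -79.00794118727231 j6 83.59130349906214 F [-0.1  0.8 -0.8] w 0.02407414424476227
shift cm [ 2.9   0.11 -0.2 ] turn -0.0
```

View pics/s6.png

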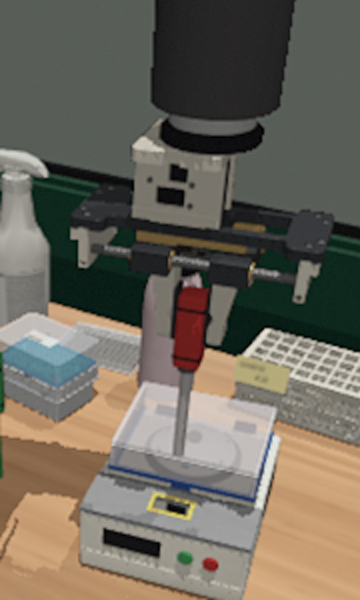

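View pics/t6.png

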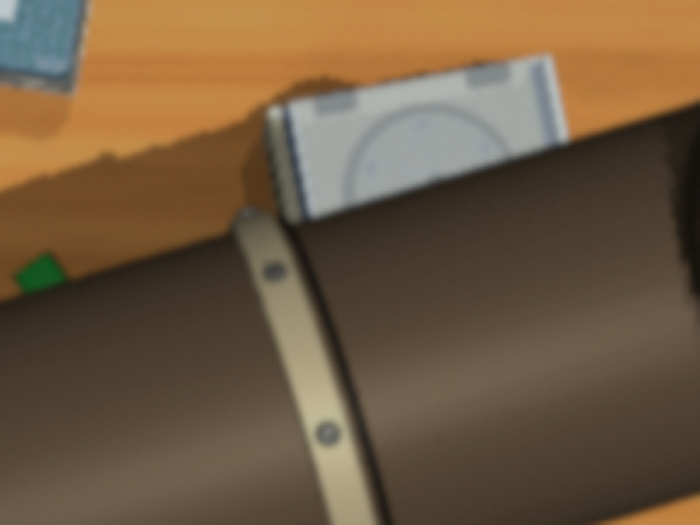

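Top is blocked by the arm. In the scene crop the shaft tip is near (179,455). I'll check it against the predicted tip.

```bash
python3 - <<'E'
from h import *
s=cap("scene");tc=sensors.get_state()["tcp_pos"]
b=tc[2]-.1275
for z in(b,b+.05,b+.1,b+.17):print(z,proj(s,[tc[0],tc[1],z]))
print("slot",proj(s,[.5337,-.0318,.085]))
crop(s,320,130,370,270,4.2,"s7.png")
g=cv2.cvtColor(s["bgr"],cv2.COLOR_BGR2GRAY)
for y in range(186,234,3):print(y,g[y,332:350])
E
```

```text
0.15180719895118772 [338.20248554 225.76761961]
0.2018071989511877 [340.41204428 204.07669217]
0.25180719895118775 [342.80242164 180.61069364]
0.3218071989511877 [346.49755418 144.33609706]
slot [335.49775628 252.16336056]
186 [127 127 128 126 126 126 128 109  82  73  73  69  67  67  79 135 161 164]
189 [126 127 128 126 125 125 126 105  93 101 106 106 105  98 112 159 171 169]
192 [155 148 137 119 119 122 121  99  94 104 107 106 100  99 133 164 170 168]
195 [191 191 191 192 192 194 178 126  96 105 108 105 104 139 179 185 181 176]
198 [192 192 192 192 193 196 156 101 106 114 109  99 147 195 206 204 202 202]
201 [195 194 195 197 198 204 156  92 118 128 113  94 170 203 206 205 204 203]
204 [168 168 168 167 168 155 119 111 124 128 121 116 187 205 203 203 203 203]
207 [174 172 169 167 169 143 112 118 126 128 108 144 196 206 204 203 203 202]
210 [189 189 190 191 198 159 113 121 128 116  96 167 197 200 199 199 200 200]
213 [184 184 181 185 181 135 109 125 128 111 105 172 189 187 186 186 186 186]
216 [187 187 187 190 169 125 116 127 127 107 134 173 172 166 166 166 166 167]
219 [188 188 189 192 154 113 121 128 113  98 157 176 170 167 167 167 167 166]
222 [189 189 190 192 147 109 125 129 112 109 176 193 191 191 191 191 191 191]
225 [189 191 193 179 133 114 126 128 116 133 180 193 191 191 191 191 191 191]
228 [170 178 175 164 168 171 166 162 157 169 177 179 184 189 193 193 194 194]
231 [134 134 135 135 134 133 134 133 130 129 125 128 145 161 175 174 178 171]
```

View pics/s7.png

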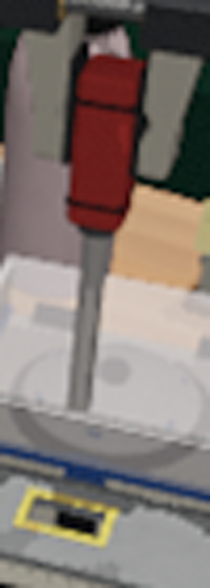

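Prediction and picture agree within 0.5 px. Lowering to just above the slot, then checking.

```bash
python3 -m handwheel '[0,0.1,-0.2,0, 0.8,0.1,-0.2,0, 1.8,0.1,-0.2,0, 3,0.1,-0.2,0, 4,0.1,-0.2,0, 5,0.1,-0.2,0, 5.6,0.1,-0.2,0, 5.8,0.1,-0.2,0, 5.8,0.1,-0.2,0, 5.8,0.1,-0.2,0]'; python3 - <<'E'
from h import *
plan([.5337,-.0318,.1275+.092],101)
s=cap("scene");tc=sensors.get_state()["tcp_pos"]
b=tc[2]-.1275
for z in(b,b+.05):print(z,proj(s,[tc[0],tc[1],z]))
crop(s,305,190,375,270,7,"s8.png")
g=cv2.cvtColor(s["bgr"],cv2.COLOR_BGR2GRAY)
for y in range(220,262,2):print(y,g[y,326:348])
E
```

```text
time_s: 8.35
tcp_pos: [0.5344, -0.0299, 0.2219]
eef_rot: [87.3, 90.0, 8.4]
contact_force: [-0.0, 0.6, 0.0]
gripper_width: 0.0237
t 8.35 tcp [ 0.5344 -0.0299  0.2219] x [ 0.001  0.    -1.   ] jaw yaw -78.84465073830133 j6 83.35267001867955 F [-0.   0.6  0. ] w 0.023668110838764377
shift cm [ 0.24 -0.11  0.17] turn 0.2
0.09444858750112017 [335.14317743 248.03607358]
0.14444858750112016 [337.13816144 228.16016587]
220 [188 191 191 191 190 191 191 192 196 152  97 105 109 108  96 176 196 188
 180 172 169 168]
222 [191 191 190 191 191 191 191 192 197 147  92 106 110 106 114 180 195 193
 193 193 194 193]
224 [182 190 185 181 189 193 192 194 178 126  97 107 124 113 122 181 196 194
 194 193 193 194]
226 [161 168 169 161 170 175 174 180 167 127 117 121 127 110 143 187 196 194
 193 193 194 194]
228 [111 123 131 128 136 150 173 182 155 119 122 130 122 103 148 174 179 182
 186 192 195 195]
230 [110 109 116 130 137 135 135 137 115 111 124 131 121 101 144 176 177 176
 167 168 172 164]
232 [109 109 109 109 116 126 135 139 118 114 126 131 127 111 120 124 127 129
 133 135 129 128]
234 [124 111 110 110
[... 609 characters left out ...]
8  90  84  84  77
  68  76  98 114]
248 [204 187 136 103 114 125 110 110 124 130 129 116 111 108 102  96  95  97
  98  98  98  96]
250 [191 136 107 109 105 100  89  86 117 122 122 107 107 118 124 130 130 131
 127 119 113 109]
252 [150 114 130 132 134 134 131  79  16  23  45  62  68  67  74  74  77  75
  77 121 138 129]
254 [170 170 160 154 144 139 120  63   5   9  15  14  13  12  14  10  43 110
 148 171 144 100]
256 [135 142 154 165 175 181 169 172 170 166 164 142  85  43  24   1  55 134
 196 207 177 157]
258 [140 141 142 141 140 140 148 152 145 157 169 179 191 197 202 191 176 192
 206 186 159 157]
260 [141 143 143 142 142 141 141 140 139 138 138 138 147 152 152 151 145 155
 154 157 157 160]
```

View pics/s8.png

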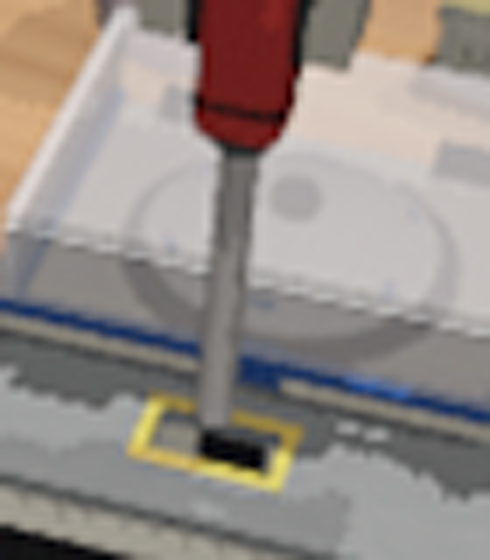

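The tip sits over the slot (tip ≈(335.6,249.5), slot centre ≈(335.5,252.5), rod 9 mm above it). Inserting to just above the tab.

```bash
python3 -m handwheel '[0,-0.1,0.17,0, 0.3,-0.1,0.17,0, 0.7,-0.1,0.17,0, 1.2,-0.1,0.17,0, 1.8,-0.1,0.17,0, 2.4,-0.1,0.17,0, 3,-0.1,0.17,0, 3.5,-0.1,0.17,0, 3.9,-0.1,0.17,0, 3.9,-0.1,0.17,0]'; python3 - <<'E'
from h import *
plan([.5337,-.0318,.1275+.0445],101)
s=cap("scene")
crop(s,305,190,375,270,7,"s9.png")
E
```

```text
time_s: 9.65
tcp_pos: [0.5334, -0.0318, 0.1822]
eef_rot: [-86.0, 90.0, -164.9]
contact_force: [0.6, 0.0, 0.5]
gripper_width: 0.0235
t 9.65 tcp [ 0.5334 -0.0318  0.1822] x [-0.001 -0.    -1.   ] jaw yaw -78.849536516485 j6 83.53264166496444 F [0.6 0.  0.5] w 0.023531425323516764
shift cm [1.02 0.03 0.  ] turn 0.2
```

View pics/s9.png

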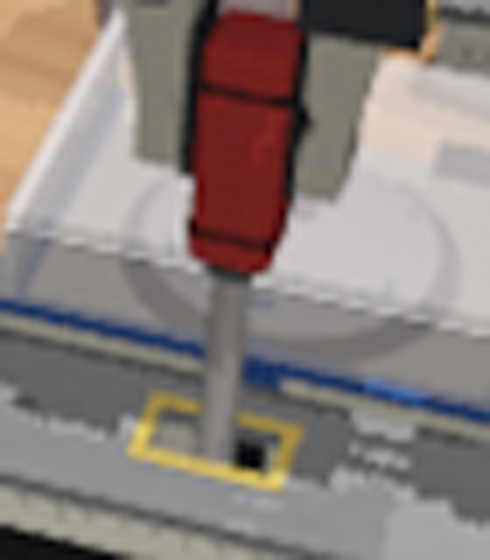

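The rod is in the slot without contact force. Pressing.

```bash
python3 -m handwheel '[0.2,0,0,0, 0.4,0,0,0, 0.6,0,0,0, 0.8,0,0,0, 0.9,0,0,0, 1.0,0,0,0, 1.0,0,0,0, 1.0,0,0,0, 1.0,0,0,0, 1.0,0,0,0]'; python3 - <<'E'
from h import *
plan([.5337,-.0318,.1275+.0445],101)
s=cap("scene")
crop(s,270,130,410,300,3.5,"s10.png")
E
```

```text
time_s: 10.95
tcp_pos: [0.5335, -0.0318, 0.1726]
eef_rot: [-36.0, 90.0, -114.8]
contact_force: [-1.7, -0.3, 2.8]
gripper_width: 0.0238
t 10.95 tcp [ 0.5335 -0.0318  0.1726] x [-0. -0. -1.] jaw yaw -78.8489319095431 j6 83.5313113726612 F [-1.7 -0.3  2.8] w 0.023798461258224372
shift cm [0.06 0.02 0.  ] turn 0.2
```

View pics/s10.png

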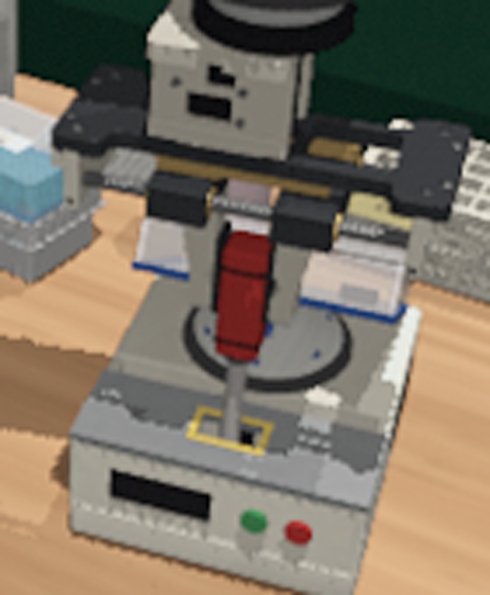

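The lid has popped open (blue front edge raised behind the gripper) and the force is 2.8 N. Withdrawing straight up.

```bash
python3 -m handwheel '[-0.4,0,0,0, -1.2,0,0,0, -2.2,0,0,0, -3.4,0,0,0, -4.8,0,0,0, -6.4,0,0,0, -8,0,0,0, -9.6,0,0,0, -10.7,0,0,0, -10.7,0,0,0]'; python3 - <<'E'
from h import *
plan([.4942,.3126,.2797],107.15)
s=cap("scene")
crop(s,150,50,430,300,2.4,"s11.png")
E
```

```text
time_s: 12.25
tcp_pos: [0.5339, -0.0317, 0.2805]
eef_rot: [93.2, 89.9, 14.4]
contact_force: [-0.0, 0.3, -0.6]
gripper_width: 0.0234
t 12.25 tcp [ 0.5339 -0.0317  0.2805] x [ 0.002  0.    -1.   ] jaw yaw -78.85064338510061 j6 83.53054596113724 F [-0.   0.3 -0.6] w 0.0234179939830481
shift cm [  0.09   2.76 -34.55] turn -6.0
```

View pics/s11.png

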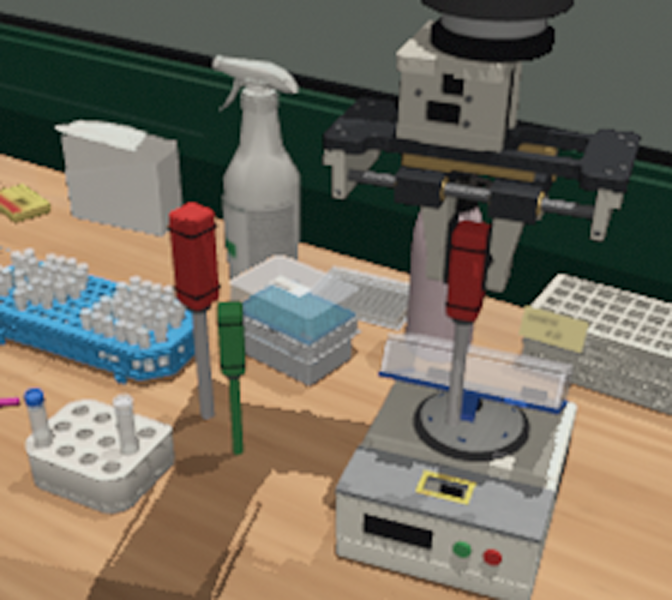

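The lid stays open after withdrawal and the rod is still in the grip. Going back over the block.

```bash
python3 -m handwheel '[0,0.1,-1.5,-0.3, 0,0.4,-5,-1, 0,0.8,-9.5,-2, 0,1.2,-14,-3, 0,1.5,-18.5,-4, 0,1.9,-23.5,-5, 0,2.3,-28.5,-5.5, 0,2.6,-32.5,-6, 0,2.75,-34.5,-6, 0,2.75,-34.5,-6]'; python3 - <<'E'
from h import *
plan([.4942,.3126,.2],107.15)
s=cap("scene");tc=sensors.get_state()["tcp_pos"];b=tc[2]-.1275
for z in(b,b+.05,b+.09):print(z,proj(s,[tc[0],tc[1],z]))
print(proj(s,[.494,.3125,.044]))
crop(s,150,90,240,270,3.3,"s12.png")
E
```

```text
time_s: 13.55
tcp_pos: [0.4931, 0.3131, 0.2787]
eef_rot: [-60.1, 89.9, -132.8]
contact_force: [0.7, -0.8, -0.8]
gripper_width: 0.0236
t 13.55 tcp [0.4931 0.3131 0.2787] x [-0.001 -0.001 -1.   ] jaw yaw -72.7529926078507 j6 55.6712419193619 F [ 0.7 -0.8 -0.8] w 0.023626849296768917
shift cm [7.87 0.1  0.08] turn 0.1
0.1514320969991197 [186.41783832 184.14138304]
0.20143209699911968 [183.17330842 163.99575305]
0.2414320969991197 [180.41464928 146.86694611]
[192.80669497 223.04811476]
```

View pics/s12.png

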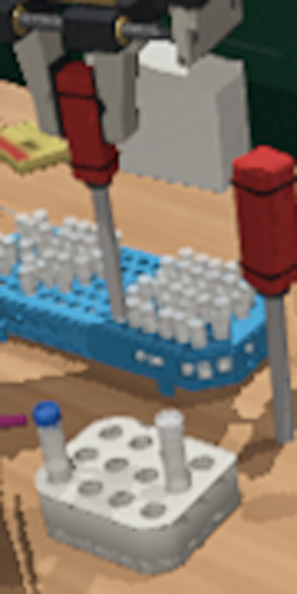

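Tip at (186.4,186) matches the prediction, and the hole at (192.7,223.5) matches too. Lowering to just above the hole.

```bash
python3 -m handwheel '[0.5,0.1,0,0, 1.8,0.1,0,0, 3.2,0.1,0,0, 4.8,0.1,0,0, 6.2,0.1,0,0, 7.5,0.1,0,0, 8.6,0.1,0,0, 9.3,0.1,0,0, 9.5,0.1,0,0, 9.5,0.1,0,0]'; python3 - <<'E'
from h import *
plan([.4942,.3126,.142],107.15)
s=cap("scene")
crop(s,150,170,240,270,6,"s13.png")
E
```

```text
time_s: 14.85
tcp_pos: [0.4949, 0.3124, 0.1848]
eef_rot: [105.5, 90.0, 32.7]
contact_force: [-0.5, 0.6, -0.5]
gripper_width: 0.0236
t 14.85 tcp [0.4949 0.3124 0.1848] x [ 0.  0. -1.] jaw yaw -72.84572068741595 j6 55.752404317548965 F [-0.5  0.6 -0.5] w 0.023607759932165254
shift cm [ 4.28 -0.06 -0.04] turn 0.0
```

View pics/s13.png

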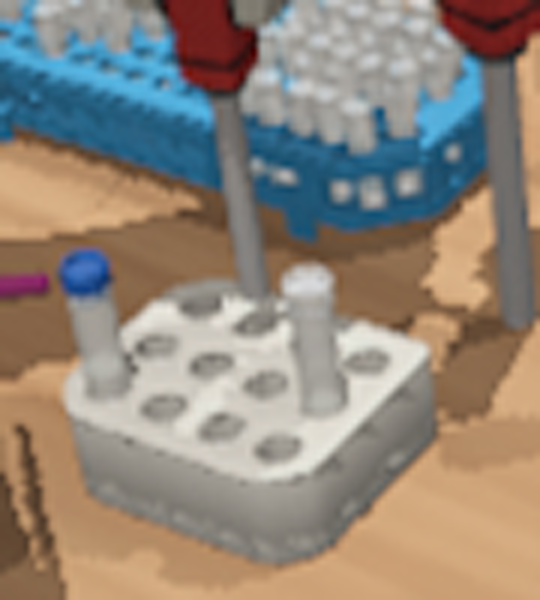

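The tip (254,295 in the crop) is right above the empty hole (258,322). Inserting.

```bash
python3 -m handwheel '[0.2,-0.05,0,0, 0.6,-0.05,0,0, 1.1,-0.05,0,0, 1.7,-0.05,0,0, 2.4,-0.05,0,0, 3.1,-0.05,0,0, 3.7,-0.05,0,0, 4.1,-0.05,0,0, 4.3,-0.05,0,0, 4.3,-0.05,0,0]'; python3 - <<'E'
from h import *
plan([.4942,.3126,.1395],107.15)
s=cap("scene")
crop(s,150,140,240,270,4.5,"s14.png")
E
```

```text
time_s: 16.15
tcp_pos: [0.4943, 0.3122, 0.1415]
eef_rot: [-35.6, 90.0, -108.5]
contact_force: [-0.3, 0.1, -0.7]
gripper_width: 0.0236
t 16.15 tcp [0.4943 0.3122 0.1415] x [-0. -0. -1.] jaw yaw -72.84791450365576 j6 55.7232148376477 F [-0.3  0.1 -0.7] w 0.023628460760641627
shift cm [ 0.2   0.01 -0.04] turn 0.0
```

View pics/s14.png

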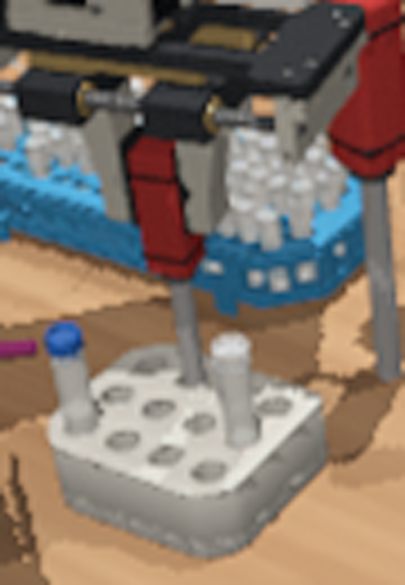

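The shaft is in its hole. A last 2 mm down, then release.

```bash
python3 -m handwheel '[0.1,0,0,0, 0.2,0,0,0, 0.2,0,0,0, 0.2,0,0,0, 0.2,0,0,0, 0.2,0,0,0, 0.2,0,0,0, 0.2,0,0,0, 0.2,0,0,0, 0.2,0,0,0]'
python3 -m handwheel '[0,0,0,0, 0,0,0,0, 0,0,0,0, 0,0,0,0, 0,0,0,0, 0,0,0,0, 0,0,0,0, 0,0,0,0, 0,0,0,0, 0,0,0,0]' 8.7
python3 - <<'E'
from h import *
s=cap("scene")
crop(s,150,140,240,270,4.5,"s15.png")
E
```

```text
time_s: 17.45
tcp_pos: [0.4943, 0.3121, 0.1395]
eef_rot: [-56.0, 90.0, -128.8]
contact_force: [-0.2, 0.4, -1.2]
gripper_width: 0.0241
time_s: 18.7
tcp_pos: [0.4943, 0.3121, 0.1396]
eef_rot: [6.4, 90.0, -66.5]
contact_force: [0.1, 0.3, 0.5]
gripper_width: 0.0871
```

View pics/s15.png

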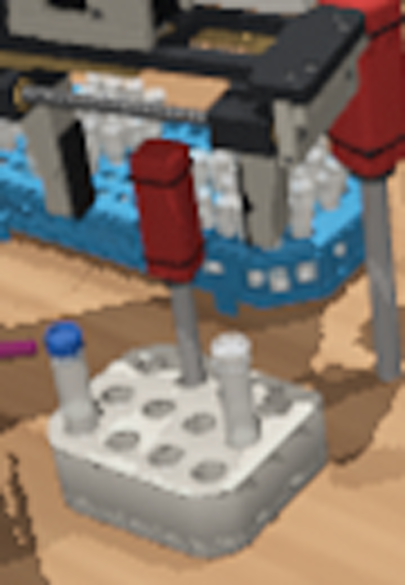

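The rod stands free in its hole with both fingers clear. Retreating up.

```bash
python3 -m handwheel '[-0.5,0,0,0, -1.5,0,0,0, -3,0,0,0, -5,0,0,0, -7.2,0,0,0, -9.5,0,0,0, -11.8,0,0,0, -13.3,0,0,0, -14,0,0,0, -14,0,0,0]'; python3 - <<'E'
from h import *
s=cap("scene");print(sensors.get_state()["tcp_pos"],sensors.get_state()["contact_force"])
crop(s,140,60,420,300,2.5,"s16.png")
t=cap("top");crop(t,140,140,420,310,2.5,"t16.png")
E
```

```text
time_s: 20.0
tcp_pos: [0.4942, 0.3122, 0.2797]
eef_rot: [145.3, 90.0, 72.4]
contact_force: [-0.3, 0.2, -0.1]
gripper_width: 0.087
[0.49403531 0.31202713 0.27908414] [-0.11302682 -0.27712919  0.2205103 ]
```

View pics/s16.png

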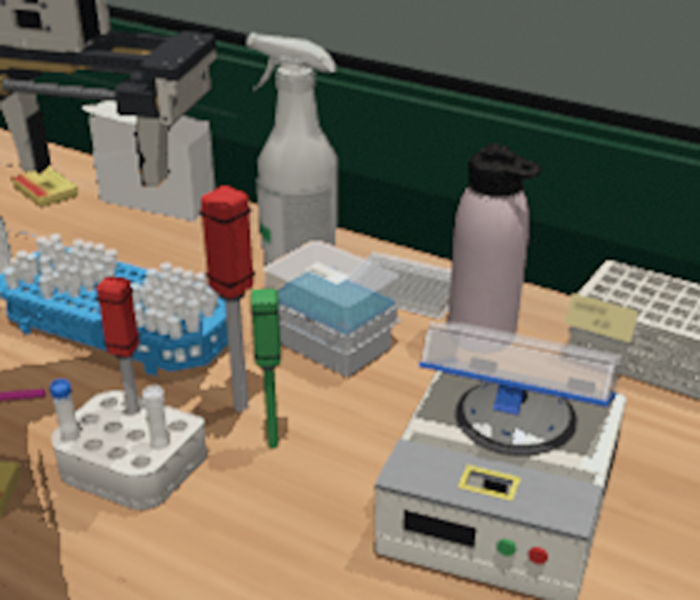

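View pics/t16.png

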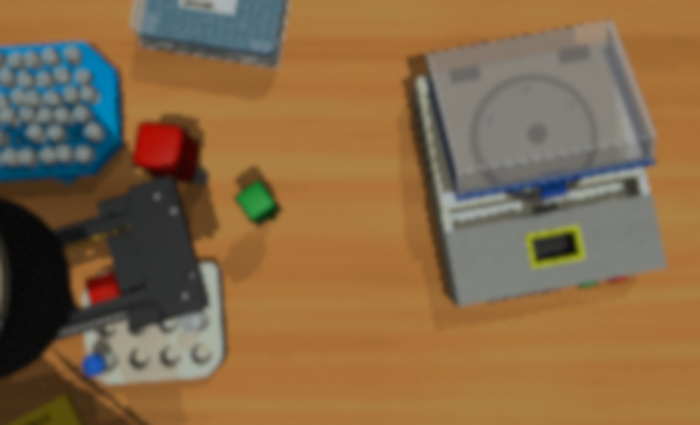

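The scene picture shows the lid up (crop (515,370)), the rod upright in the block at (118,320), and both tubes standing. The gripper is clear, so I'm handing the job in.

```bash
python3 -c "
from plant import workorder
print(workorder.close_job())"
```

```text
the job is handed in; nothing more can be done
None
```

The job is done and handed in at about 20 s of the 58 s allowed; the hand-in itself gives no verdict.

I took the small red rod out of the foam block and lowered it through the yellow slot. It pressed the tab to about 40 mm below the slot, with about 3 N on the wrist, and the lid popped open. I then pulled the rod straight up and put it back upright in its original hole.

- **Last pictures:** the lid is open, the rod stands upright in the block, both tubes are still standing, and nothing touches the gripper. The wrist force was near zero.
- **Known only indirectly:** I did not measure the lid and tab angles. I judged the lid from the pictures. The tab must have moved far enough because the latch let go, and nothing has pressed on it since.
- **Small disagreements:** two checks were off by a little, neither enough to matter for the fits. The two-camera height of the handle top read 176 mm where 182 mm was expected. The two cameras put the slot centre about 2 mm apart.

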